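Set a toppled tube rack back on its base and dock it

ROBOT

A 6-joint arm with a two-finger parallel gripper is mounted at the origin on the work surface. World frame = base frame: x ahead of the robot, y to its left, z up, the work surface at z = 0. Lengths are in m, angles in rad, forces in N, time in s.
With the tool pointing down it reaches from about 0.375 to 0.9 m from the base axis. Payload 3.1 kg.
Tool frame: the origin (TCP) lies between the finger pads; the fingertips stand 17 mm ahead of it and the grasp point (between the pads) lies 2 mm behind it (robot.nose_length is the distance from the TCP to the fingertips, in m); z points along the fingers, y is the line along which they close (so a half turn about z gives the same grasp; the last joint's range is limited). The gripper opens to 87 mm and grips with 3 to 60 N. Pads are 19 mm wide; open, the fingers measure 117 mm over their backs; the gripper's body (75 mm by 190 mm) begins 51 mm behind the grasp point.
Start: joints at [1.107, 0.527, 1.433, -0, 1.181, -0.178], TCP at [0.176, 0.6, 0.24] pointing down, gripper open.
Joint ranges: [-3.08, 3.08], [-0.75, 2.2], [0.22, 2.44], [-1.43, 4.57], [0, 2.65], [-2.85, 2.85]. Speed limits (rad/s): [2.79, 2.79, 3.14, 3.14, 3.14, 3.14].

INTERFACE

Orientations are given as a unit quaternion [x, y, z, w].
In Python, from rig import robot, cams gives the robot as it stands.
- The arm moves only by the shell command python3 -m pendant 'ROWS' [FORCE]. ROWS is JSON, a list of rows, each an object with "jaw": the opening, from 0 (shut) to 1 (fully open); "linear": the shift along the tool's x, y, z in cm, a list of three; "twist": the turn about the tool's z in degrees. A call has 1 to 12 rows; each row shifts and turns the commanded pose from where the row before left it, along the tool's axes as they then stand; what a row does not reach is not made up. A row lasts 1/12 s, in which the tool goes at most 41.7 mm and 7.16 degrees, less where a joint would pass 70% of its speed; a pose out of reach is approached as far as the arm can. A call is refused whole if a number of a shift passes 4.17 or a number of a turn 7.16, either way. A call with a gripper value outside its range is refused whole. The fingers move at their own pace and stop on an object; FORCE is the grip in N (left out, the last holds). Time passes only in rows, so rows that do not move let the fingers close. It gives the time, the measured TCP pose, the force, the opening and the grip force at its end, in the units of the state.
- robot.get_obs(): the state, without advancing time (a new reading comes with each control period).
- cams.camera(name): name is "scene" or "top" or "wrist"; returns a dict with "color" (400x640x3 uint8, blue, green, red), "depth" (400x640 float32, m along the optical axis (not along the pixel's ray), 0 where there is no reading), "fov_y" (degrees; the focal length in pixels is half the picture's height over the tangent of half this angle, whatever the lens; pixels are square), "cx", "cy" (the principal point, pixels), "view" (4x4, takes a point from world to camera coordinates). Camera axes: x right, y down, z forward; pixel columns grow to the right and rows downward; lengths in m; the calibration is good to about 2 mm. The wrist camera is an equidistant fisheye: a pixel r from the principal point sees the ray r / f radians off the axis. A picture is of the moment at which its call begins.
- robot.hand_in(): hands the job in; it is judged then, once.
The state is a dict: "time": time; "q": joint angles; "joint_velocities": joint speeds; "joint_torque": joint torques, N m; "position": TCP position; "tool_rot": TCP orientation; "ft_force": force on the tool from outside, world axes, zero at the start; "moment": the same for the moment, N m; "grip_width": finger opening in m; "grip_force": force on a finger pad.
Only numpy, scipy, OpenCV 4.12 (cv2) and the standard library are available. Lean on these libraries where they do the work, as an engineer would, in place of code of your own. Each camera call takes 0.05 s, during which the arm holds its last target. There are 200 camera calls.

TASK

One tube rack has been left standing on its long side. Push it over with the fingers so that it comes down on its base with the caps up, then push it along the bench into the gap between the other two racks until its long side is flush against the metal rail. Only push it: do not lift or carry it, do not let it fall onto its caps, and leave everything else where it stands.

Things in the scene. Friction and masses are not known exactly. Their poses are not given: they have to be found in the camera images.
- rack: The loose tube rack, 0.2-0.45 kg: grey tray 85 (x) by 128 (y) by 22 mm high; cream-capped tubes form a block 74 by 114 mm, cap tops 46 mm above the underside. Origin: centre of the underside; z axis points out through the caps. At the start it stands on a long side, 85 mm tall: x up, caps (z) roughly towards the robot, underside roughly towards the rail, origin 42.5 mm above the bench.
- rack_front (a point): Middle of the long tray wall that must meet the rail: 42.5 mm along the rack's +x from its origin, 11 mm above its underside. At the start it is on top of the standing rack; once the rack lies on its base it faces the rail, 25 to 90 mm short of it.
- rack_middle (a point): Middle of the rack, 23 mm above its underside. Pushed away from the robot high on its caps, the standing rack pivots about the lower edge of its underside and past about 25 degrees falls onto its base by itself, its origin then about 42 mm beyond where it was, at bench height.
- rail: Fixed aluminium angle rail on the bench beyond the racks, 600 mm long (its y), 30 mm high, upright 4 mm thick. Origin: middle of the foot of the face that looks towards the robot. Its x axis points away from the robot, square to that face (its foot flange lies on the far side), y along the rail to the left, z up.
- left_rack: Rack of the same kind lying on its base against the rail to the left of the gap, its long side along the rail; leave it. Origin: centre of the underside. Its end at the gap is 150 mm or more from the middle of the rail.
- right_rack: The same, to the right of the gap, its end at the gap also 150 mm or more from the middle of the rail; leave it. Origin: centre of the underside.
- left_tube: Loose single tube standing on the bench left of the standing rack, 17 mm diameter, 48 mm tall with a cream cap; leave it. Origin: centre of its foot.
- right_tube: The same kind of tube, standing to the right of the standing rack; leave it. Origin: centre of its foot.
- bottle: White bottle standing at the left, 64 mm diameter, 150 mm tall; leave it. Origin: centre of its foot.
- marker: Marker pen lying at the right, 128 mm long, 14 mm thick; leave it. Origin: on its underside near the middle.
- tip_box: Closed box of pipette tips at the far right, 85 by 122 mm, 70 mm tall; leave it. Origin: centre of the underside.

How it is judged:
On the way, in this order (a step that is already met when the one before it is completed fails the run):
1. the rack lies on its base, caps up (angle between rack's own z axis and vertical below 0.06 rad and height (world z) of rack below 0.005 m), for 0.2 s.
2. the rack is flush against the rail (x of rack_front in the frame of rail above -0.005 m and angle between the x axis of rack and the x axis of rail, either way round below 0.06 rad), for 0.2 s.
At the end, for the whole second after the job is handed in: The rack rests flat on its base on the bench (within 3.4 degrees), caps up, between the other two racks, its front long side within 5 mm of the rail's face and within 3.4 degrees of parallel to it, at rest (all of step 1 and all of step 2 and x of rack_front in the frame of rail below 0.005 m and y of rack_front in the frame of rail between -0.11 and 0.11 m and linear speed of rack below 0.01 m/s); the robot touches nothing.
It fails at once if the rack is lifted: its middle above 65 mm, or its underside above 20 mm while level (height (world z) of rack_middle above 0.065 m or (angle between rack's own z axis and vertical below 0.2 rad and height (world z) of rack above 0.02 m)).
It fails at once if the rack falls onto its caps (angle between rack's own z axis and vertical above 2.3 rad).
It fails at once if a neighbouring rack is shifted by more than 12 mm (distance of any of left_rack, right_rack from where it was at the start of the episode above 0.012 m).
It fails at once if a standing tube or the bottle is moved by more than 15 mm or knocked over (distance of any of left_tube, right_tube, bottle from where it was at the start of the episode above 0.015 m or angle between any of left_tube, right_tube, bottle's own z axis and vertical above 0.5 rad).
It fails at once if the marker or the tip box is moved by more than 20 mm (distance of any of marker, tip_box from where it was at the start of the episode above 0.02 m).
It also fails if it takes over 45 s, if anything falls off the work surface, if the arm or the gripper's body presses on something with over 40 N, if the wrist force passes 120 N, or if a joint passes its speed limit or range.

## Working session

There is one attempt and no reset: what is moved stays moved. The work goes in short steps, Python scripts to look and compute and a shell command to move; the robot and the scene stay as the last step left them, time stands still between calls to the robot, and variables do not carry over. Pictures are saved under pics/ and viewed, at most 10 in all, crops included, and the job is handed in when it is done.

```bash
mkdir -p pics; ls; cat > h.py <<'E'
import numpy as np, cv2
from rig import robot, cams
def pts(c):
    d=c["depth"]; h,w=d.shape; f=h/2/np.tan(np.radians(c["fov_y"])/2)
    v,u=np.mgrid[:h,:w]
    P=np.stack([(u-c["cx"])/f*d,(v-c["cy"])/f*d,d,np.ones_like(d)],-1)
    return (P@np.linalg.inv(c["view"]).T)[...,:3]
E
python3 - <<'E'
from h import *
for n in("top","scene"):
    c=cams.camera(n); cv2.imwrite(f"pics/{n}0.png",c["color"]); np.save(f"{n}.npy",pts(c)); print(n,c["fov_y"],np.linalg.inv(c["view"]).round(3).tolist(),(c["depth"]==0).mean())
o=robot.get_obs();print(o["time"],o["position"],o["tool_rot"],o["ft_force"])
E
```

```text
pics
top 44.13575225355386 [[-0.069, -0.973, 0.221, 0.234], [-0.998, 0.067, -0.015, -0.055], [-0.001, -0.222, -0.975, 1.434], [0.0, 0.0, 0.0, 1.0]] 0.0040390625
scene 51.33588318602121 [[-0.53, 0.506, -0.681, 1.311], [0.848, 0.307, -0.432, 0.429], [-0.009, -0.806, -0.592, 0.755], [0.0, 0.0, 0.0, 1.0]] 0.00385546875
0.1 [0.17589601 0.59908318 0.23866453] [ 1.42403524e-01  9.89808207e-01 -9.26706763e-04 -3.01330261e-04] [-0.12358374 -0.27542663 -1.0591456 ]
```

View pics/top0.png

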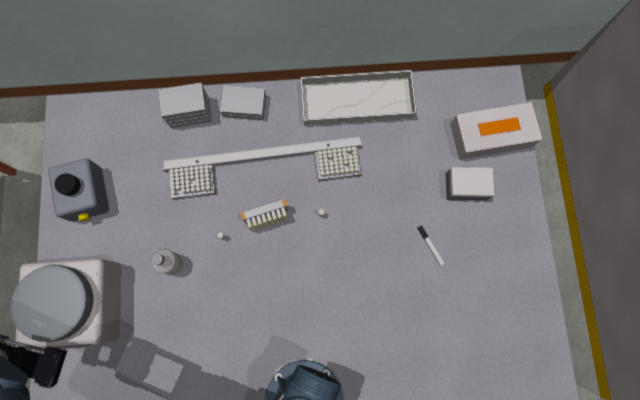

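View pics/scene0.png

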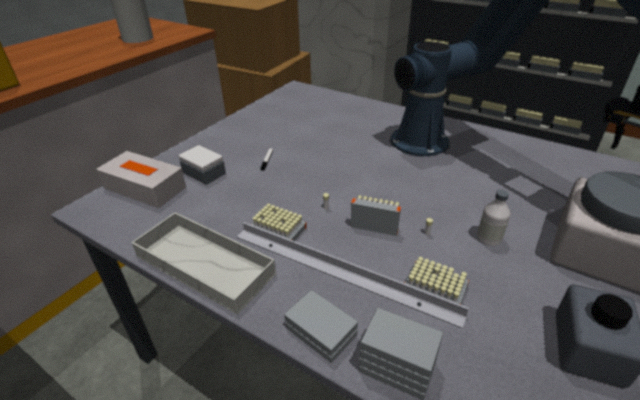

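The top view shows the standing rack at about (264,213), with the loose tubes at (221,236) and (321,212). The flat racks are at (192,181) and (338,162), and the rail runs from (165,163) to (360,143). The scene view agrees: the rack stands with its underside towards the rail.

```bash
python3 - <<'E'
from h import *
P=np.load("top.npy"); im=cv2.imread("pics/top0.png")
def reg(u0,v0,u1,v1,z0,z1):
    p=P[v0:v1,u0:u1].reshape(-1,3); return p[(p[:,2]>z0)&(p[:,2]<z1)]
print("bench",P[300,200],P[200,400])
def rect(n,p):
    (c,s,a)=cv2.minAreaRect((p[:,:2]*1000).astype(np.float32)); print(n,len(p),np.round(c,1),np.round(s,1),round(a,1),"zmax",p[:,2].max().round(3), "ctr",p.mean(0).round(3))
rect("rack hi",reg(232,190,297,235,.07,.1)); rect("rack all",reg(235,195,295,235,.03,.1))
rect("left",reg(167,165,217,202,.03,.06)); rect("right",reg(314,148,364,184,.036,.06))
rect("lt",reg(214,228,228,243,.03,.06)); rect("rt",reg(314,204,329,220,.03,.06))
rect("bot",reg(145,240,185,280,.1,.2))
# rail: bright grey strip
p=[]
for u in range(225,311,1):
    col=P[120:175,u]; m=(col[:,2]>.02)&(col[:,2]<.04)
    if m.any(): p.append([col[m,0].min(),col[m,1].mean(),col[m,2].mean(),m.sum()])
p=np.array(p);print(len(p),p[::15].round(3)); k=np.polyfit(p[:,1],p[:,0],1);print("rail x=",k, "resid",np.std(p[:,0]-np.polyval(k,p[:,1])))
S=np.load("scene.npy").reshape(-1,3)
m=(S[:,2]>.018)&(S[:,2]<.04)&(S[:,0]>.55)&(S[:,0]<.95)&(np.abs(S[:,1])<.5);q=S[m];print(len(q))
L=cv2.fitLine(q[:,:2].astype(np.float32),cv2.DIST_HUBER,0,.01,.01).ravel();print(L)
m=(S[:,2]>.07)&(S[:,2]<.1)&(S[:,0]>.5)&(S[:,0]<.75)&(S[:,1]>-.1)&(S[:,1]<.2);rect("scene rack",S[m])
E
```

```text
bench [0.28510638 0.27679979 0.00166691] [ 0.53671478 -0.32231851 -0.00288225]
rack hi 649 [506.3  74.6] [ 47.3 128.5] 14.9 zmax 0.094 ctr [0.508 0.075 0.081]
rack all 812 [506.3  74.6] [ 47.3 128.5] 14.9 zmax 0.094 ctr [0.505 0.074 0.075]
left 784 [635.6 297.7] [ 85.2 123.4] 2.5 zmax 0.055 ctr [0.632 0.292 0.043]
right 634 [ 657.  -143.6] [ 75.5 112.9] 3.6 zmax 0.055 ctr [ 0.656 -0.143  0.045]
lt 33 [459.2 207.2] [16.4 14. ] 43.6 zmax 0.053 ctr [0.459 0.207 0.046]
rt 29 [507.3 -83.6] [11.5 15.2] 86.1 zmax 0.051 ctr [ 0.506 -0.084  0.045]
bot 322 [389.6 348.5] [51.4 55.7] 72.5 zmax 0.155 ctr [0.389 0.347 0.123]
86 [[ 0.683  0.191  0.025  2.   ]
 [ 0.685  0.145  0.03   2.   ]
 [ 0.686  0.101  0.028  3.   ]
 [ 0.688  0.056  0.03   3.   ]
 [ 0.691  0.01   0.033  2.   ]
 [ 0.694 -0.034  0.028  2.   ]]
rail x= [-0.05805322  0.69291759] resid 0.0010944443772150899
5036
[ 0.27164704 -0.962397    0.7447068   0.06940097]
scene rack 496 [523.3  78.5] [ 46.7 128.7] 0.1 zmax 0.089 ctr [0.524 0.077 0.081]
```

```bash
python3 - <<'E'
import cv2
a=cv2.imread("pics/top0.png")[125:255,140:380]
cv2.imwrite("pics/crop0.png",cv2.resize(a,(800,433),interpolation=cv2.INTER_CUBIC))
E
```

```text
(no output)
```

View pics/crop0.png

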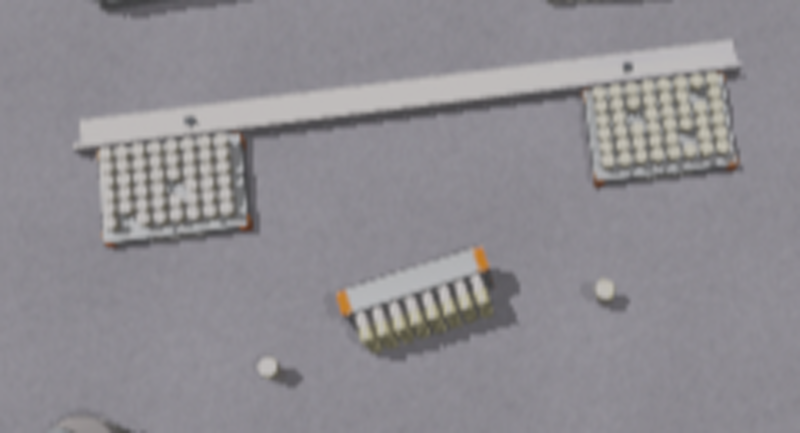

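The crop confirms the rack is yawed about 14.5° (rail about 3.3°), with caps facing the robot. I'll turn the tool to the rack's yaw, then travel high above the bottle.

```bash
python3 -m pendant '[{"jaw":1,"linear":[0,0,0],"twist":-6.2},{"jaw":1,"linear":[0,0,0],"twist":-6.2},{"jaw":1,"linear":[0,0,0],"twist":-6.2},{"jaw":1,"linear":[0,0,0],"twist":-6.2},{"jaw":1,"linear":[0,0,0],"twist":-6.0}]'
python3 -m pendant '[{"jaw":1,"linear":[-0.65,-2.95,0],"twist":0},{"jaw":1,"linear":[-0.65,-2.95,0],"twist":0},{"jaw":1,"linear":[-0.65,-2.95,0],"twist":0},{"jaw":1,"linear":[-0.65,-2.95,0],"twist":0},{"jaw":1,"linear":[-0.65,-2.95,0],"twist":0},{"jaw":1,"linear":[-0.65,-2.95,0],"twist":0},{"jaw":1,"linear":[-0.65,-2.95,0],"twist":0},{"jaw":1,"linear":[-0.65,-2.95,0],"twist":0},{"jaw":1,"linear":[-0.65,-2.95,0],"twist":0},{"jaw":1,"linear":[-0.65,-2.95,0],"twist":0}]'
python3 -m pendant '[{"jaw":1,"linear":[-0.65,-2.95,0],"twist":0},{"jaw":1,"linear":[-0.65,-2.95,0],"twist":0},{"jaw":1,"linear":[-0.65,-2.95,0],"twist":0},{"jaw":1,"linear":[-0.65,-2.95,0],"twist":0},{"jaw":1,"linear":[-0.65,-2.95,0],"twist":0},{"jaw":1,"linear":[-0.65,-2.95,0],"twist":0},{"jaw":1,"linear":[-0.65,-2.95,0],"twist":0},{"jaw":1,"linear":[-0.65,-2.95,0],"twist":0},{"jaw":1,"linear":[-0.65,-2.95,0],"twist":0},{"jaw":1,"linear":[-0.65,-2.95,0],"twist":0},{"jaw":1,"linear":[0,0,0],"twist":0},{"jaw":1,"linear":[0,0,0],"twist":0}]'
```

```text
time: 0.52
position: [0.176, 0.5993, 0.2389]
tool_rot: [-0.128, 0.992, -0.001, -0.0]
ft_force: [-0.1, 0.3, 0.3]
grip_width: 0.0871
grip_force: 0.0
time: 1.35
position: [0.3128, 0.3287, 0.2394]
tool_rot: [-0.126, 0.992, -0.0, -0.0]
ft_force: [-0.2, 0.1, 0.3]
grip_width: 0.0865
grip_force: 0.0
time: 2.35
position: [0.4495, 0.0594, 0.2393]
tool_rot: [-0.124, 0.992, 0.0, -0.0]
ft_force: [-1.1, -0.4, -0.4]
grip_width: 0.087
grip_force: 0.0
```

```bash
python3 -m pendant '[{"jaw":1,"linear":[0,0,1.96],"twist":0},{"jaw":1,"linear":[0,0,1.96],"twist":0},{"jaw":1,"linear":[0,0,1.96],"twist":0},{"jaw":1,"linear":[0,0,1.96],"twist":0},{"jaw":1,"linear":[0,0,1.96],"twist":0},{"jaw":1,"linear":[0,0,1.96],"twist":0},{"jaw":1,"linear":[0,0,1.96],"twist":0},{"jaw":1,"linear":[0,0,1.96],"twist":0},{"jaw":1,"linear":[-0.6,0,0],"twist":0},{"jaw":1,"linear":[-0.6,0,0],"twist":0},{"jaw":1,"linear":[-0.6,0,0],"twist":0}]'
python3 -m pendant '[{"jaw":1,"linear":[-0.4,0,0],"twist":0},{"jaw":1,"linear":[-0.4,0,0],"twist":0},{"jaw":1,"linear":[-0.4,0,0],"twist":0},{"jaw":1,"linear":[-0.4,0,0],"twist":0},{"jaw":1,"linear":[-0.4,0,0],"twist":0},{"jaw":1,"linear":[-0.4,0,0],"twist":0}]'
python3 - <<'E'
from h import *
c=cams.camera("scene"); cv2.imwrite("pics/s1.png",c["color"][140:300,200:480].repeat(2,0).repeat(2,1))
E
```

```text
time: 3.27
position: [0.4674, 0.0659, 0.0835]
tool_rot: [-0.126, 0.992, -0.0, 0.001]
ft_force: [1.0, -0.3, -0.3]
grip_width: 0.087
grip_force: 0.0
time: 3.77
position: [0.49, 0.0711, 0.083]
tool_rot: [-0.125, 0.992, -0.0, 0.0]
ft_force: [-0.9, -0.1, 2.0]
grip_width: 0.087
grip_force: 0.6
```

View pics/s1.png

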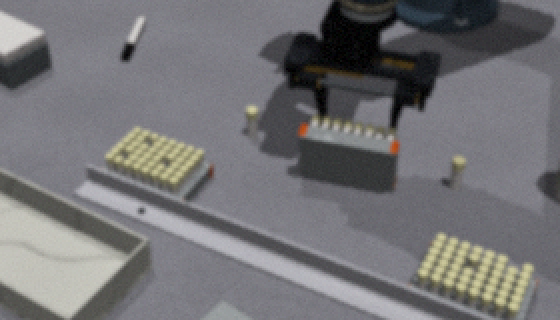

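The crop shows both fingers on the caps at about (322,110) and (395,115). The rack is centred between them and starting to tip, so I'll keep pushing.

```bash
python3 -m pendant '[{"jaw":1,"linear":[-0.4,0,0],"twist":0},{"jaw":1,"linear":[-0.4,0,0],"twist":0},{"jaw":1,"linear":[-0.4,0,0],"twist":0},{"jaw":1,"linear":[-0.4,0,0],"twist":0},{"jaw":1,"linear":[-0.4,0,0],"twist":0},{"jaw":1,"linear":[-0.4,0,0],"twist":0},{"jaw":1,"linear":[-0.4,0,0],"twist":0},{"jaw":1,"linear":[0,0,0],"twist":0},{"jaw":1,"linear":[0,0,0],"twist":0},{"jaw":1,"linear":[0,0,0],"twist":0},{"jaw":1,"linear":[0,0,0],"twist":0}]'
python3 - <<'E'
from h import *
c=cams.camera("scene"); cv2.imwrite("pics/s2.png",c["color"][140:300,200:480].repeat(2,0).repeat(2,1))
E
```

```text
time: 4.73
position: [0.5164, 0.078, 0.0827]
tool_rot: [-0.126, 0.992, 0.0, -0.0]
ft_force: [-0.8, 0.3, 0.3]
grip_width: 0.0873
grip_force: 0.0
```

View pics/s2.png

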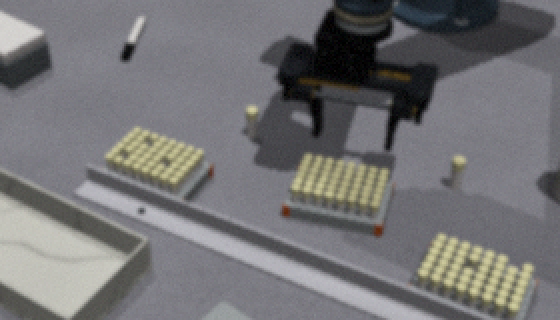

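The rack is lying flat with caps up at about (340,190), and the fingers are clear behind it. I'll back off, go down low, and measure the rack.

```bash
python3 -m pendant '[{"jaw":1,"linear":[1.5,0,0],"twist":0},{"jaw":1,"linear":[1.5,0,0],"twist":0},{"jaw":1,"linear":[0,0,1.4],"twist":0},{"jaw":1,"linear":[0,0,1.4],"twist":0},{"jaw":1,"linear":[0,0,1.4],"twist":0},{"jaw":1,"linear":[0,0,1.4],"twist":0},{"jaw":1,"linear":[0,0,0],"twist":0},{"jaw":1,"linear":[0,0,0],"twist":0}]'
cat > m.py <<'E'
from h import *
P=pts(cams.camera("scene")).reshape(-1,3)
m=(P[:,2]>.012)&(P[:,2]<.06)&(P[:,0]>.5)&(P[:,0]<.72)&(P[:,1]>-.02)&(P[:,1]<.2)
for z0,z1 in((.034,.06),(.008,.026)):
    q=P[m&(P[:,2]>z0)&(P[:,2]<z1)&(P[:,0]<.686-.058*P[:,1])]
    c,s,a=cv2.minAreaRect((q[:,:2]*1000).astype(np.float32)); print(len(q),np.round(c,1),np.round(s,1),round(a,1),q.mean(0).round(3))
R=P[(P[:,2]>.024)&(P[:,2]<.036)&(P[:,0]>.66)&(P[:,0]<.72)&(P[:,1]>0)&(P[:,1]<.2)]
if len(R)>20: print("rail",np.polyfit(R[:,1],R[:,0],1),len(R))
E
python3 m.py
```

```text
time: 5.45
position: [0.4872, 0.0706, 0.0263]
tool_rot: [-0.125, 0.992, 0.0, -0.001]
ft_force: [0.1, 0.3, 0.1]
grip_width: 0.087
grip_force: 0.0
871 [551.4  86.8] [124.6 113.2] 13.5 [0.575 0.091 0.045]
512 [556.   87.8] [128.6 128.9] 14.1 [0.593 0.105 0.021]
rail [-0.05619486  0.69675537] 245
```

```bash
python3 -m pendant '[{"jaw":1,"linear":[-0.5,0,0],"twist":0},{"jaw":1,"linear":[-0.5,0,0],"twist":0},{"jaw":1,"linear":[-0.5,0,0],"twist":0},{"jaw":1,"linear":[-0.5,0,0],"twist":0},{"jaw":1,"linear":[-0.5,0,0],"twist":0},{"jaw":1,"linear":[-0.5,0,0],"twist":0},{"jaw":1,"linear":[-0.5,0,0],"twist":0},{"jaw":1,"linear":[-0.5,0,0],"twist":1},{"jaw":1,"linear":[-0.5,0,0],"twist":1},{"jaw":1,"linear":[-0.5,0,0],"twist":1},{"jaw":1,"linear":[-0.5,0,0],"twist":1},{"jaw":1,"linear":[-0.5,0,0],"twist":1}]'
python3 -m pendant '[{"jaw":1,"linear":[-0.5,0,0],"twist":1},{"jaw":1,"linear":[-0.5,0,0],"twist":1},{"jaw":1,"linear":[-0.5,0,0],"twist":1},{"jaw":1,"linear":[-0.5,0,0],"twist":1},{"jaw":1,"linear":[-0.5,0,0],"twist":1},{"jaw":1,"linear":[-0.5,0,0],"twist":1},{"jaw":1,"linear":[0,0,0],"twist":0}]'
python3 m.py; python3 - <<'E'
from h import *
c=cams.camera("scene"); cv2.imwrite("pics/s3.png",c["color"][140:300,200:480].repeat(2,0).repeat(2,1))
E
```

```text
time: 6.5
position: [0.5468, 0.0848, 0.0265]
tool_rot: [-0.081, 0.997, -0.0, 0.0]
ft_force: [-1.2, 0.1, -1.3]
grip_width: 0.0872
grip_force: 0.7
time: 7.08
position: [0.5778, 0.0882, 0.027]
tool_rot: [-0.029, 1.0, -0.0, 0.002]
ft_force: [0.5, -0.3, 0.3]
grip_width: 0.0876
grip_force: 0.0
1067 [618.1  91.5] [102.6 115.7] 3.4 [0.63  0.092 0.045]
485 [621.4  90.3] [109.3 129.6] 3.5 [0.654 0.109 0.021]
rail [-0.03096633  0.68559022] 365
```

View pics/s3.png

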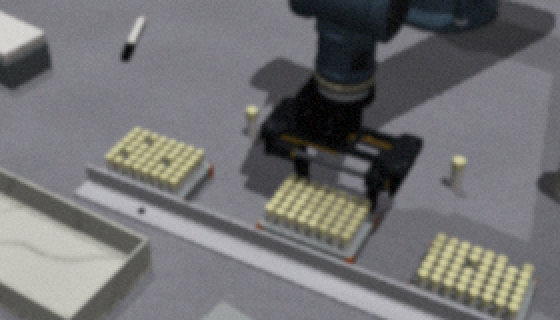

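The rack is parallel to the rail (3.4°) and about 12 mm short of it, centred near (315,210). Next is a slow final push.

```bash
python3 -m pendant '[{"jaw":1,"linear":[-0.3,0,0],"twist":0},{"jaw":1,"linear":[-0.3,0,0],"twist":0},{"jaw":1,"linear":[-0.2,0,0],"twist":0},{"jaw":1,"linear":[-0.1,0,0],"twist":0},{"jaw":1,"linear":[0,0,0],"twist":0}]'
python3 -m pendant '[{"jaw":1,"linear":[-0.1,0,0],"twist":0},{"jaw":1,"linear":[-0.1,0,0],"twist":0},{"jaw":1,"linear":[0,0,0],"twist":0}]'
```

```text
time: 7.6
position: [0.5846, 0.0889, 0.0268]
tool_rot: [-0.03, 1.0, 0.0, -0.0]
ft_force: [-3.4, 0.5, 2.5]
grip_width: 0.0867
grip_force: 1.6
time: 7.85
position: [0.5872, 0.089, 0.0267]
tool_rot: [-0.03, 1.0, 0.0, 0.0]
ft_force: [-2.1, 0.1, 1.2]
grip_width: 0.0868
grip_force: 1.3
```

```bash
python3 -m pendant '[{"jaw":1,"linear":[-0.1,0,0],"twist":0},{"jaw":1,"linear":[-0.1,0,0],"twist":0},{"jaw":1,"linear":[-0.1,0,0],"twist":0},{"jaw":1,"linear":[0,0,0],"twist":0}]'
python3 -m pendant '[{"jaw":1,"linear":[-0.1,0,0],"twist":0},{"jaw":1,"linear":[-0.1,0,0],"twist":0},{"jaw":1,"linear":[0,0,0],"twist":0}]'
```

```text
time: 8.18
position: [0.5907, 0.0891, 0.0267]
tool_rot: [-0.03, 1.0, -0.0, 0.001]
ft_force: [-2.1, -0.6, -0.1]
grip_width: 0.0872
grip_force: 1.1
time: 8.43
position: [0.5924, 0.0892, 0.0267]
tool_rot: [-0.03, 1.0, -0.0, 0.001]
ft_force: [-2.7, -0.6, 0.9]
grip_width: 0.0871
grip_force: 1.0
```

```bash
python3 -m pendant '[{"jaw":1,"linear":[-0.1,0,0],"twist":0},{"jaw":1,"linear":[-0.1,0,0],"twist":0},{"jaw":1,"linear":[0,0,0],"twist":0}]'
python3 -m pendant '[{"jaw":1,"linear":[-0.1,0,0],"twist":0},{"jaw":1,"linear":[-0.1,0,0],"twist":0},{"jaw":1,"linear":[0,0,0],"twist":0}]'
```

```text
time: 8.68
position: [0.5937, 0.0894, 0.0267]
tool_rot: [-0.03, 1.0, 0.0, -0.0]
ft_force: [-3.0, -2.0, 1.5]
grip_width: 0.0871
grip_force: 1.7
time: 8.93
position: [0.5938, 0.0894, 0.0267]
tool_rot: [-0.03, 1.0, -0.0, -0.002]
ft_force: [-7.6, -0.9, 4.9]
grip_width: 0.0873
grip_force: 3.3
```

The arm has stalled at the predicted x with rising force, so the rack has met the rail. I'll press slightly more, retreat, and check from above.

```bash
python3 -m pendant '[{"jaw":1,"linear":[-0.1,0,0],"twist":0},{"jaw":1,"linear":[-0.1,0,0],"twist":0},{"jaw":1,"linear":[0,0,0],"twist":0},{"jaw":1,"linear":[0,0,0],"twist":0}]'
python3 -m pendant '[{"jaw":1,"linear":[0.5,0,0],"twist":0},{"jaw":1,"linear":[1,0,0],"twist":0},{"jaw":1,"linear":[1.5,0,0],"twist":0},{"jaw":1,"linear":[2.5,0,0],"twist":0},{"jaw":1,"linear":[2.5,0,0],"twist":0},{"jaw":1,"linear":[2.5,0,0],"twist":0},{"jaw":1,"linear":[0,0,-2.5],"twist":0},{"jaw":1,"linear":[0,0,-2.5],"twist":0},{"jaw":1,"linear":[0,0,-2.5],"twist":0},{"jaw":1,"linear":[0,0,0],"twist":0},{"jaw":1,"linear":[0,0,0],"twist":0}]'
python3 m.py; python3 - <<'E'
from h import *
c=cams.camera("scene"); cv2.imwrite("pics/s4.png",cv2.resize(c["color"][200:310,230:450],(800,400),interpolation=cv2.INTER_CUBIC))
E
```

```text
time: 9.27
position: [0.5939, 0.0894, 0.0267]
tool_rot: [-0.03, 1.0, -0.0, -0.004]
ft_force: [-9.5, -2.7, 6.9]
grip_width: 0.0866
grip_force: 4.8
time: 10.18
position: [0.4962, 0.0832, 0.1034]
tool_rot: [-0.03, 1.0, -0.0, 0.004]
ft_force: [-0.5, -0.0, -0.0]
grip_width: 0.0869
grip_force: 0.0
927 [644.   91.6] [ 73.1 114.6] 3.3 [0.647 0.094 0.044]
210 [642.4  92.7] [ 75.8 127. ] 3.3 [0.653 0.126 0.022]
rail [-0.05580268  0.69195017] 373
```

View pics/s4.png

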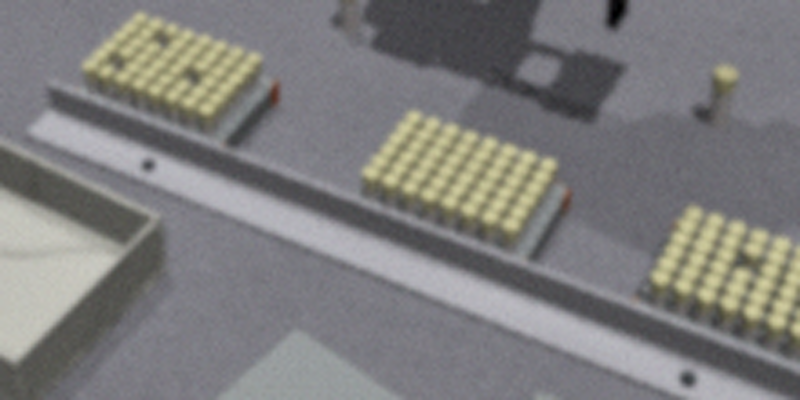

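The rack at (460,180) sits flush against the rail and parallel to it (3.3° against the rail's 3.2°). The neighbouring racks and tubes are untouched and the gripper is clear, so I'm handing in.

```bash
python3 -c "
from rig import robot
print(robot.hand_in())"
```

```text
the job is handed in; nothing more can be done
None
```

The rack was tipped onto its base, caps up, and pushed flush against the rail between the other two racks; the job is handed in at about 10 s, with no verdict returned.

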